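# Refit the inserts of a rinsed detergent drawer

### The job

The rinsed detergent drawer of the washing machine has to be put together again. First shift the tall grey cassette, which drains on end inside it, across to the right-hand side of the drawer, tip it over the sill away from the drawer's front onto its back, and push it home so that it lies flat in the wide bay behind the sill; then set the blue L-shaped cup flat into the narrow bay with its flange over the cassette, and last the orange cover into the pocket left at the front with its tongue in the cup's slot. All three must sit fully home and level, and everything else on the worktop stays where it is.

Things in the scene. Friction and masses are not known exactly. Their poses are not given: they have to be found in the camera images.
- drawer: White open washing-machine drawer on a dark drip mat; does not move. Origin: centre of its inside, on the worktop; x from its dark front panel (near the robot) to its far end, y left, z up. Inside x = -95..95, y = -75..75 mm, floor at z = 6, walls 3 thick with rims at z = 46. Front panel x = -122..-99, 176 wide, 64 high. Mat 2 mm thick, x = -136..112, y = -92..92.
- sill (a point): middle of the top edge of the sill, a rib across the wide bay's mouth: x = -44 to -40, y = -75 to 15 mm of the drawer, top at z = 12 mm, 6 mm above the floor. It stops the standing cassette's foot, and holds the cassette in the bay once that lies behind it.
- wide_bay (a point): centre of the floor of the wide bay (the cassette's): x = -40 to 95, y = -75 to 15 mm of the drawer, floor z = 6. On its left a 3 mm wall (y = 15 to 18, x = -40 to 95, top z = 20) parts it from the narrow bay.
- narrow_bay (a point): centre of the floor of the narrow bay (the cup's): x = -95 to 95, y = 18 to 75 mm of the drawer, floor z = 6. At its front it opens to the pocket.
- pocket (a point): centre of the floor of the pocket between front wall and sill: x = -95 to -44, y = -75 to 18 mm of the drawer, floor z = 6. The cassette stands here at first; later the cup's foot and the cover fill it.
- cassette: Grey hollow box, x 45 (thick), y 86, z 132 mm (tall), 0.13-0.24 kg. Stands on end on the drawer's floor between front wall and sill, square to the drawer within 0.03 rad, 16 to 58 mm too far left: to fall into the wide bay its middle must be at drawer y = -32 to -28 (it may touch the right wall, -32). Origin: centre of its foot; z to its top, x to its closed back (drawer's far end).
- cassette_mid (a point): centre of the cassette's volume, 66 mm above its foot. In place (on its back, foot end to the front, 132 mm long in a bay of 135) it is at about (27.5, -30, 28.5) mm of the drawer. Just tipped, the foot end often still lies on the sill: push that end 5 to 10 mm along +x, against the far wall, and it drops behind the sill.
- cassette_face (a point): the place to push for tipping the cassette: on the flat closed cover of the cassette's front (-x) side, which covers 80 to 132 mm above the foot (below it the front is open); the point is 105 mm above the foot, midway across. Pushed sideways higher than about 55 mm above its foot the cassette leans over rather than slides; it can be pinched by its 45 mm and lifted a little.
- softener_cup: Blue L-shaped cup, 0.12-0.21 kg, flat on the worktop. Origin: centre of the underside of its leg: x = -93..93, y = -26.5..26.5, 50 mm high. Foot x = -93..-47, y = -53.5..-26.5, 46 high. Flange z = 46.5..50, x = -36..93, out to y = -41.5: lies over the cassette's edge. Bottom edges set in 1.5. In place: axes parallel to the drawer's, origin at (0, 46.5, 6) mm of the drawer, 2 mm play all round.
- cup_grip (a point): on the cup's grip, an upright bar on its deck near the centre of mass: 12 mm thick (y), 64 mm long (x), z = 50 to 78 mm, centred at x = -8, y = -5 mm of the cup; the point is at z = 72 mm
- cup_slot (a point): centre of the floor of the slot in the cup's foot, at (-70, -40, 25) mm of the cup; the slot is 24 mm wide (x = -82 to -58), open at the top and towards -y
- siphon_cover: Orange cover, 0.06-0.12 kg, on the worktop (it and the cup may swap places). Origin: centre of the underside of its block, x 46, y 63, z 46 mm. Tongue 20 mm wide (x) from y = 31.5 to 56.5, z = 27 to 46. Bottom edges set in 1.5. In place: axes parallel to the drawer's, tongue let down into the cup's slot, origin at (-69.5, -41.5, 6) mm of the drawer, about 2 mm play all round.
- cover_grip (a point): on the cover's grip, an upright bar 12 mm thick (y), 42 mm long (x), z = 46 to 74 mm, centred at x = 0, y = 4 mm of the cover; the point is at z = 68 mm. 25 mm or more are free on both sides of it when the cover is in place.
- spray_can: Bystander: slim aerosol can with an orange cap, 59 mm across, 186 mm tall, standing on the front strip of the worktop between the loose inserts and the drawer; origin under its middle
- rinse_bottle: Bystander: dark brown bottle with a black cap, 52 mm across, 176 mm tall, standing right of the drawer; origin under its middle
- scrub_brush: Bystander: wooden scrubbing brush, 61 x 154 x 46 mm, lying between the two sinks; origin under its middle
- notebook: Bystander: black notebook, 148 x 110 x 16 mm, lying right of the drawer; origin under its middle
- stain_bar: Bystander: green soap bar, 52 x 77 x 26 mm, lying at the far left of the front strip; origin under its middle
- mug: Bystander: white dotted mug, 82 x 114 x 91 mm, standing behind the drawer; origin under its middle
There are look-alikes about, which are no part of the job. What is shaped like the cassette but green is not meant.

How it is judged:
By the outcome, as a careful person would: the job done as asked, in the order asked, and still so for the second after the job is handed in, with the robot touching nothing.
It also fails if it takes over 72 s, if anything falls off the work surface, if the arm or the gripper's body presses on something with over 40 N, if the wrist force passes 120 N, or if a joint passes its speed limit or range.

### The arm

A 7-joint arm with a two-finger parallel gripper is mounted at the origin on a cart in front of the work surface, level with it; the furniture and walls round the work are solid. World frame = base frame: x ahead of the robot, y to its left, z up, the work surface at z = 0. Lengths are in mm, angles in rad, forces in N, time in s.
With the tool pointing down it reaches from about 425 to 875 mm from the base axis. Payload 9.9 kg.
Tool frame: the origin (TCP) lies midway between the tips of the shut fingers; the grasp point (between the pads) lies 19 mm behind it (env.grip_point_offset is the distance from the TCP to the grasp point, in mm); z points along the fingers, y is the line along which they close (so a half turn about z gives the same grasp; the last joint's range is limited). The gripper opens to 85 mm and grips with 20 to 120 N. Pads are 22 mm wide; open, the fingers measure 114 mm over their backs; the gripper's body (76 mm by 85 mm) begins 54 mm behind the grasp point. The pads swing forward as they close: fully open they stand 13 mm farther back than shut.
Start: joints at [-1.399, 0.576, 0.025, 1.437, -0.015, 1.129, -0.057], TCP at [170.781, 653.041, 231.289] pointing down, gripper open.
Joint ranges: [-2.76, 2.76], [-0.34, 2.15], [-1.52, 1.57], [0.19, 2.46], [-1.09, 4.23], [0.17, 1.99], [-2.82, 2.82]. Speed limits (rad/s): [2.22, 2.22, 3.01, 3.01, 3.14, 3.14, 3.14].

### API

Orientations are given as a rotation vector (axis times angle).
In Python, from plant import readout, vision, env gives the robot as it stands.
- The arm moves only by the tool jog_arm, never from a script. Its argument "moves" is a list of rows, each an object with "offset": the shift along the world's x, y, z in cm, a list of three; "delta_rot": the turn, a rotation vector about the world's x, y, z in rad, a list of three; "hand": the closure, from -1 (fully open) to 1 (shut), so that 0 is half open. A call has 1 to 10 rows; each row is the pose to reach, as a shift and turn from the pose commanded when the call began; what a row does not reach only later rows make up. A row lasts 1/10 s, in which the tool goes at most 50 mm and 8.59 degrees, less where a joint would pass 70% of its speed; a pose out of reach is approached as far as the arm can. A call with a gripper value outside its range is refused whole. The fingers move at their own pace and stop on an object; the grip force is fixed at half the most. Time passes only in rows, so rows that repeat a pose let the fingers close. It gives the time, the measured TCP pose, the force, the opening and the grip force at its end, in the units of the state.
- readout.observe(): the state, without advancing time (a new reading comes with each control period).
- vision.camera(name): name is "scene" or "top" or "wrist"; returns a dict with "image" (420x560x3 uint8, red, green, blue), "depth" (420x560 float32, mm along the optical axis (not along the pixel's ray), 0 where there is no reading), "fx", "fy", "cx", "cy" (pixels), "world_to_cam" (4x4, takes a point from world to camera coordinates). Camera axes: x right, y up, looking along -z (the intrinsics and any distortion apply to the point x, -y, -z); pixel columns grow to the right and rows downward; lengths in mm; the calibration is good to about 2 mm. The wrist camera is an equidistant fisheye: a pixel r from the principal point sees the ray r / f radians off the axis. A picture is of the moment at which its call begins.
- env.sign_off(): hands the job in; it is judged then, once.
Trained networks look in the newest picture that a camera, given by its name, has taken for a name from the list of things; names that differ only in an ending like _2 or _b are one class to them, and where a whole thing is asked for, a point or a joint stands for the part that bears it (a point fixed in the world has none). Each returns a list of dicts, best first, with "score" (0 to 1); they miss things now and then, are a little off and sometimes report something else, mostly with a low value. They report only what shows in the picture. A call takes as long as a camera call. They do not tell look-alikes from the thing itself.
- vision.regions_of(camera, label): "pixels" (420x560 bool, what is visible of it) and "point" ([row, column] in pixels, amid what is visible of it).
- vision.tip_of(camera, label): "point" ([row, column] in pixels: a listed point, or the origin of a listed thing).
The state is a dict: "time_s": time; "joints": joint angles; "dq": joint speeds; "joint_torque": joint torques, N m; "eef_pos": TCP position; "eef_rot": TCP orientation; "contact_force": force on the tool from outside, world axes, zero at the start; "torque": the same for the moment, N m; "opening": finger opening in mm; "finger_force": force on a finger pad.
Only numpy, scipy, OpenCV 4.12 (cv2) and the standard library are available. Lean on these libraries where they do the work, as an engineer would, in place of code of your own. Each camera call takes 0.05 s, during which the arm holds its last target. There are 200 camera calls.

## Working session

There is one attempt and no reset: what is moved stays moved. The work goes in short steps, Python scripts to look and compute and a tool call to move; the robot and the scene stay as the last step left them, time stands still between calls to the robot, and variables do not carry over. Pictures are saved under pics/ and viewed, at most 10 in all, crops included, and the job is handed in when it is done.

Besides the shell and the picture viewer there is one more tool, called by a JSON object that holds its "op" and its "data". jog_arm: Moves the arm, as the interface text tells. Its arguments: {"type":"object","properties":{"moves":{"type":"array","items":{"type":"object","properties":{"offset":{"type":"array","items":{"type":"number"}},"delta_rot":{"type":"array","items":{"type":"number"}},"hand":{"type":"number"}}}}},"required":["moves"]}

```bash
mkdir -p pics; ls; cat > h.py <<'E'
import numpy as np, cv2
from plant import readout, vision, env
def snap(n):
    c=vision.camera(n); return c
def world(c,r,col,d=None):
    if d is None: d=c["depth"][int(round(r)),int(round(col))]
    p=np.array([(col-c["cx"])/c["fx"]*d, -(r-c["cy"])/c["fy"]*d, -d,1.0])
    return (np.linalg.inv(c["world_to_cam"])@p)[:3]
def cloud(c):
    r,k=np.mgrid[0:420,0:560]; d=c["depth"]
    p=np.stack([(k-c["cx"])/c["fx"]*d, -(r-c["cy"])/c["fy"]*d,-d,np.ones_like(d)],-1)
    return (p@np.linalg.inv(c["world_to_cam"]).T)[...,:3]
def onz(c,r,col,z):
    a=world(c,r,col,100.);b=world(c,r,col,1000.)
    return a+(b-a)*(z-a[2])/(b[2]-a[2])
def save(c,n): cv2.imwrite("pics/"+n+".png",cv2.cvtColor(c["image"],cv2.COLOR_RGB2BGR))
E
cat > a.py <<'E'
from h import *
np.set_printoptions(precision=1,suppress=True)
s=readout.observe(); print(s["eef_pos"],s["eef_rot"],s["opening"],s["contact_force"])
ims=[]
for n in ["scene","top"]:
    c=snap(n); ims.append(c["image"])
    print(n,c["fx"],c["cx"],np.linalg.inv(c["world_to_cam"])[:3].round(2).tolist())
    for l in ["drawer","cassette","softener_cup","siphon_cover","spray_can","rinse_bottle","notebook","scrub_brush","stain_bar","mug"]:
        for x in vision.regions_of(n,l)[:3]:
            if x["score"]<.2: continue
            P=cloud(c)[x["pixels"]]; print(l,round(x["score"],2),x["point"],x["pixels"].sum(),np.percentile(P,[3,97],axis=0).ravel() if len(P) else 0)
    save(c,n+"0")
E
python3 a.py
```

```text
pics
[170.7 652.6 230.4] [-0.4 -3.1  0. ] 85.5266025778969 [-0.3 -0.6 -0.2]
scene 459.2222931340898 280.60662918165116 [[-0.91, 0.27, -0.33, -27.65], [-0.42, -0.58, 0.7, 1077.05], [-0.01, 0.77, 0.64, 1165.15]]
drawer 0.63 [176.1, 263.1] 578 [ 639.5 -305.3    1.5  716.6 -215.5   90.6]
drawer 0.59 [185.8, 295.8] 1031 [ 490.2 -412.    -0.8  625.5 -222.2   48.4]
cassette 0.8 [171.8, 320.7] 263 [ 428.7 -345.9   74.   475.1 -268.4  142.5]
cassette 0.71 [127.9, 351.8] 366 [ 409.6 -967.2    0.9  514.  -677.   137.4]
cassette 0.23 [372.5, 227.0] 524 [360.8 510.7  10.1 417.  579.4  29.5]
softener_cup 0.91 [327.9, 243.6] 982 [374.6 366.8   0.8 447.6 460.1  74. ]
softener_cup 0.2 [372.7, 225.0] 506 [362.2 513.5   8.6 417.  579.4  29.5]
spray_can 0.53 [192.6, 310.2] 115 [ 401.6 -122.7  141.8  430.   -81.7  189.3]
notebook 0.71 [150.9, 325.0] 335 [ 486.2 -620.4    5.7  596.7 -513.9   19.4]
notebook 0.58 [290.5, 219.3] 670 [523.6 236.8  14.1 580.4 369.3  50.9]
scrub_brush 0.89 [290.5, 221.9] 694 [523.8 237.9   3.2 581.5 369.3  50.8]
scrub_brush 0.31 [191.5, 310.4] 107 [ 401.5 -121.9  144.3  429.4  -81.6  189.4]
stain_bar 0.97 [375.1, 226.2] 543 [361.  509.2   1.4 417.5 579.5  29.5]
mug 0.86 [177.1, 264.3] 535 [ 639.7 -302.5    6.3  715.4 -211.4   91. ]
top 480.89062594744365 276.79181269987953 [[0.15, 0.77, -0.62, -788.66], [-0.99, 0.11, -0.11, -291.42], [-0.02, 0.63, 0.78, 1775.33]]
```

```bash
python3 -c "
import cv2,numpy as np
a=cv2.imread('pics/scene0.png');b=cv2.imread('pics/top0.png')
cv2.imwrite('pics/s2.png',cv2.resize(a,(784,588)));cv2.imwrite('pics/t2.png',cv2.resize(b,(784,588)))"
```

```text
(no output)
```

View pics/s2.png

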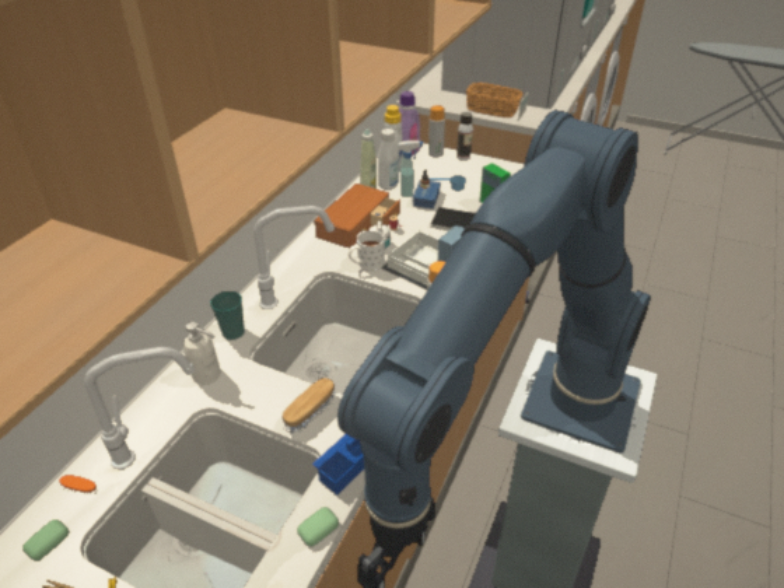

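View pics/t2.png

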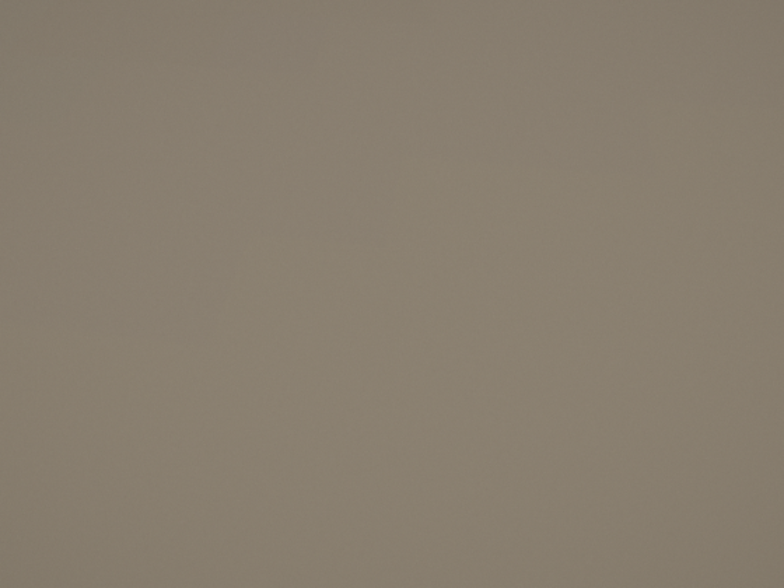

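{"op": "jog_arm", "data": {"moves": [{"offset": [4, -4, 3], "hand": -1}, {"offset": [8, -8, 6], "hand": -1}, {"offset": [12, -12, 9], "hand": -1}, {"offset": [16, -16, 12], "hand": -1}, {"offset": [20, -20, 14], "hand": -1}, {"offset": [23, -25, 14], "hand": -1}, {"offset": [26, -29, 14], "hand": -1}, {"offset": [28, -33, 14], "hand": -1}, {"offset": [28, -35, 14], "hand": -1}, {"offset": [28, -35, 14], "hand": -1}]}}

```text
schema error: expected keys offset, delta_rot, hand
```

```bash
cat > b.py <<'E'
from h import *
import sys
np.set_printoptions(precision=1,suppress=True)
s=readout.observe(); print(s["eef_pos"],s["eef_rot"],s["time_s"])
ims=[]
for n in ["scene","top","wrist"]:
    c=snap(n); ims.append(c["image"])
    print(n,np.median(c["depth"]),c["fx"],c["cx"],c["cy"])
    if n=="top": continue
    for l in ["softener_cup","siphon_cover","spray_can","cassette","drawer"]:
        for x in vision.regions_of(n,l)[:3]:
            if x["score"]<.2: continue
            P=cloud(c)[x["pixels"]]; print(l,round(x["score"],2),x["point"],x["pixels"].sum(),np.percentile(P,[3,97],axis=0).ravel() if n=="scene" else "")
big=np.vstack([np.hstack([ims[0][100:310,140:420],ims[1][::2,::2]])  ,np.hstack([ims[2]])])
cv2.imwrite("pics/"+sys.argv[1]+".png",cv2.cvtColor(big,cv2.COLOR_RGB2BGR)[:,:, :] if big.shape[0]<=600 else cv2.resize(cv2.cvtColor(big,cv2.COLOR_RGB2BGR),None,fx=600/big.shape[0],fy=600/big.shape[0]))
E
python3 b.py b1
```

```text
[170.8 653.  231.3] [-0.4 -3.1  0. ] 1.1
scene 1433.6382 459.2222931340898 280.60662918165116 203.47882400419326
softener_cup 0.67 [327.9, 244.0] 959 [375.2 367.5   1.1 446.6 459.9  73.3]
siphon_cover 0.4 [172.8, 321.0] 278 [ 427.4 -351.8   69.8  475.4 -265.2  142. ]
spray_can 0.66 [191.1, 311.7] 117 [ 287.1 -123.9  135.9  432.3  221.4  448.1]
cassette 0.85 [171.4, 320.2] 214 [ 429.8 -344.4   84.8  471.5 -265.1  142.2]
cassette 0.7 [128.1, 353.3] 301 [ 416.2 -751.8   21.5  497.7 -683.5  136.4]
cassette 0.7 [173.1, 263.6] 505 [ 638.4 -301.8   12.   715.6 -218.3   90.7]
drawer 0.79 [184.2, 296.6] 946 [ 497.5 -409.6   -0.3  619.5 -230.7   46.5]
top 257.73694 480.89062594744365 276.79181269987953 197.86187668364522
wrist 750.14905 325.19226210127806 282.38688447632825 208.85755224416596
softener_cup 0.87 [381.5, 125.5] 992 
spray_can 0.55 [371.4, 2.5] 56
```

{"op": "jog_arm", "data": {"moves": [{"offset": [4, -4, 3], "delta_rot": [0, 0, 0], "hand": -1}, {"offset": [8, -8, 6], "delta_rot": [0, 0, 0], "hand": -1}, {"offset": [12, -12, 9], "delta_rot": [0, 0, 0], "hand": -1}, {"offset": [16, -16, 12], "delta_rot": [0, 0, 0], "hand": -1}, {"offset": [20, -20, 14], "delta_rot": [0, 0, 0], "hand": -1}, {"offset": [23, -25, 14], "delta_rot": [0, 0, 0], "hand": -1}, {"offset": [26, -29, 14], "delta_rot": [0, 0, 0], "hand": -1}, {"offset": [28, -33, 14], "delta_rot": [0, 0, 0], "hand": -1}, {"offset": [28, -37, 14], "delta_rot": [0, 0, 0], "hand": -1}, {"offset": [28, -37, 14], "delta_rot": [0, 0, 0], "hand": -1}]}}

```text
time_s: 2.75
eef_pos: [451.5, 281.0, 371.5]
eef_rot: [0.401, 3.116, 0.0]
contact_force: [0.3, -0.3, -0.7]
opening: 85.4
finger_force: 0.0
```

```bash
cat >> h.py <<'E'
def wcloud(c):
    r,k=np.mgrid[0:420,0:560]; d=c["depth"]
    u=(k-c["cx"])/c["fx"]; v=(r-c["cy"])/c["fy"]; th=np.hypot(u,v)+1e-9
    t=np.tan(np.minimum(th,1.5)); x=u/th*t*d; y=-v/th*t*d
    p=np.stack([x,y,-d,np.ones_like(d)],-1)
    return (p@np.linalg.inv(c["world_to_cam"]).T)[...,:3]
def wproj(c,P):
    P=np.atleast_2d(P); q=(np.c_[P,np.ones(len(P))]@c["world_to_cam"].T)[:,:3]; x,y,z=q[:,0],-q[:,1],-q[:,2]
    rr=np.hypot(x,y)+1e-9; th=np.arctan2(rr,z)
    return np.c_[c["cy"]+c["fy"]*th*y/rr, c["cx"]+c["fx"]*th*x/rr]
E
cat > w.py <<'E'
from h import *
import sys
np.set_printoptions(precision=1,suppress=True)
s=readout.observe(); print(s["eef_pos"],s["eef_rot"],s["time_s"])
c=snap("wrist"); np.savez("last.npz",**c)
cv2.imwrite("pics/"+sys.argv[1]+".png",cv2.resize(cv2.cvtColor(c["image"],cv2.COLOR_RGB2BGR),(784,588)))
P=wcloud(c)
for l in sys.argv[2:]:
    for x in vision.regions_of("wrist",l)[:3]:
        if x["score"]<.25: continue
        Q=P[x["pixels"]]; print(l,round(x["score"],2),x["point"],x["pixels"].sum(),np.percentile(Q,[3,97],axis=0).ravel())
E
python3 w.py w1 softener_cup siphon_cover
```

```text
[451.5 281.  371.5] [0.4 3.1 0. ] 2.75
softener_cup 0.37 [121.7, 323.7] 6101 [358.2 277.2   1.6 446.6 454.8  77.7]
siphon_cover 0.81 [162.9, 182.9] 1708 [372.9 107.8  14.1 442.1 170.   74.2]
siphon_cover 0.51 [118.0, 323.7] 6265 [357.6 276.3   0.7 448.2 455.7  77.7]
```

View pics/w1.png

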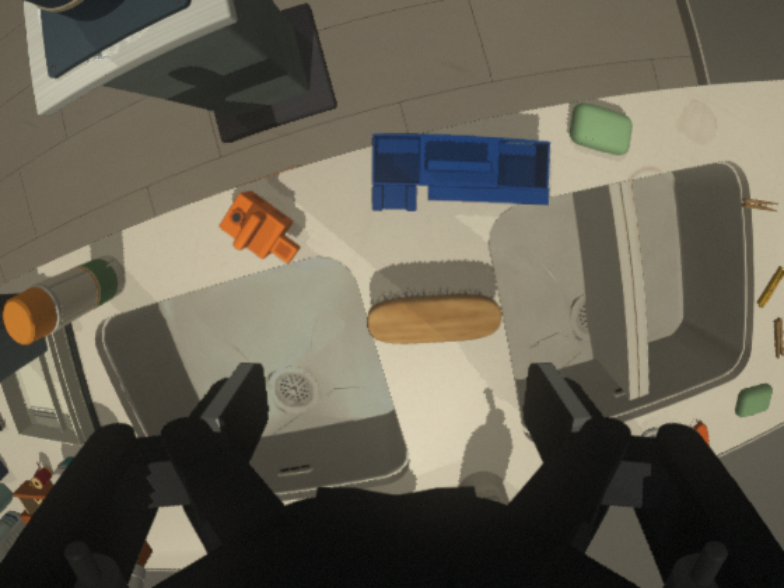

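```bash
cat > fit.py <<'E'
from h import *
def load(): return dict(np.load("last.npz"))
def hue(c,which):
    h=cv2.cvtColor(c["image"],cv2.COLOR_RGB2HSV).astype(int); H,S,V=h[...,0],h[...,1],h[...,2]
    return ((H>100)&(H<130)&(S>140)&(V>40)) if which=="blue" else ((H>3)&(H<20)&(S>160)&(V>60))
def bar(c,P,which,z0,z1,box):
    m=hue(c,which)&(P[...,2]>z0)&(P[...,2]<z1)&(P[...,0]>box[0])&(P[...,0]<box[1])&(P[...,1]>box[2])&(P[...,1]<box[3])
    Q=P[m]; r=cv2.minAreaRect(Q[:,:2].astype(np.float32)); 
    b=cv2.boxPoints(r); e=b[1]-b[0],b[2]-b[1]; L=max(e,key=np.linalg.norm)
    return len(Q),np.array(r[0]).round(1),np.round(r[1],1),round(np.arctan2(L[1],L[0]),3),np.median(Q[:,2]).round(1)
E
python3 - <<'E'
from fit import *
c=load();P=wcloud(c)
print("cup bar",bar(c,P,"blue",68,85,(340,460,260,480)))
print("cup deck",bar(c,P,"blue",40,56,(340,460,260,480)))
print("cov bar",bar(c,P,"orange",64,85,(360,460,90,200)))
print("cov deck",bar(c,P,"orange",38,54,(360,460,90,200)))
E
```

```text
cup bar (420, array([399.2, 358.1]), array([64.1, 12.3]), np.float32(1.315), np.float64(77.4))
cup deck (2702, array([408.7, 364.1]), array([181.9,  76.8]), np.float32(1.31), np.float64(49.7))
cov bar (249, array([406.2, 136.6]), array([13.8, 40.7]), np.float32(-0.929), np.float64(73.2))
cov deck (1128, array([413.2, 142.6]), array([86.7, 45.8]), np.float32(0.67), np.float64(45.8))
```

{"op": "jog_arm", "data": {"moves": [{"offset": [0, -5, 0], "delta_rot": [0, 0, 0], "hand": -1}, {"offset": [0, -10, 0], "delta_rot": [0, 0, 0], "hand": -1}, {"offset": [0, -15, 0], "delta_rot": [0, 0, 0], "hand": -1}, {"offset": [0, -20, 0], "delta_rot": [0, 0, 0], "hand": -1}, {"offset": [2, -25, 0], "delta_rot": [0, 0, 0], "hand": -1}, {"offset": [4, -30, 0], "delta_rot": [0, 0, 0], "hand": -1}, {"offset": [6, -35, 0], "delta_rot": [0, 0, 0], "hand": -1}, {"offset": [8, -40, 0], "delta_rot": [0, 0, 0], "hand": -1}, {"offset": [10, -45, 0], "delta_rot": [0, 0, 0], "hand": -1}, {"offset": [10, -47, 0], "delta_rot": [0, 0, 0], "hand": -1}]}}

```text
time_s: 3.9
eef_pos: [552.4, -188.1, 370.7]
eef_rot: [0.399, 3.116, -0.0]
contact_force: [0.1, 0.8, 0.2]
opening: 85.7
finger_force: 0.0
```

```bash
python3 w.py w2 cassette drawer
```

```text
[ 552.4 -188.1  370.7] [ 0.4  3.1 -0. ] 3.9
cassette 0.79 [122.0, 172.4] 3059 [ 424.4 -351.4   33.1  474.6 -268.2  139.2]
cassette 0.65 [195.0, 12.3] 1459 [ 411.4 -750.9    1.3  499.9 -680.1   90.2]
drawer 0.71 [163.4, 206.0] 13914 [ 393.5 -401.4    1.1  616.6 -215.6   63.7]
```

View pics/w2.png

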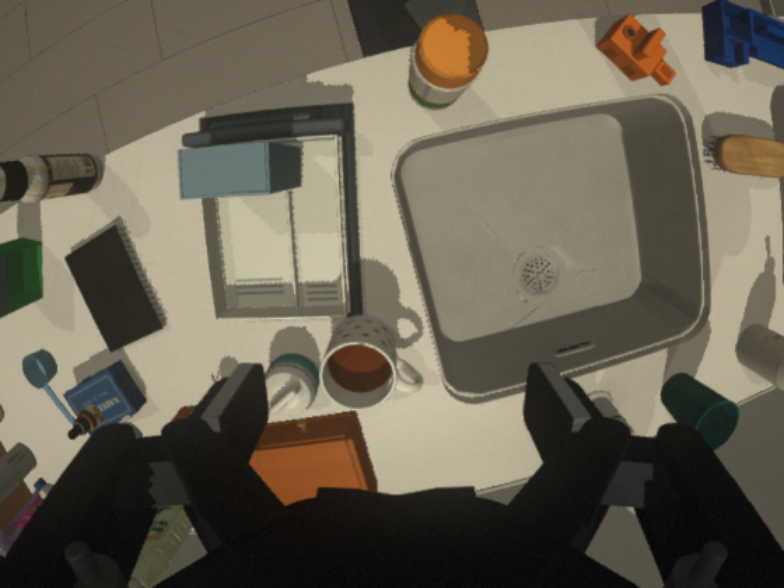

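```bash
cat > drw.py <<'E'
from fit import *
c=load();P=wcloud(c)
def R(z0,z1,bx):
    m=(P[...,2]>z0)&(P[...,2]<z1)&(P[...,0]>bx[0])&(P[...,0]<bx[1])&(P[...,1]>bx[2])&(P[...,1]<bx[3])
    k=cv2.morphologyEx(m.astype(np.uint8),cv2.MORPH_OPEN,np.ones((2,2)))>0
    Q=P[k]; r=cv2.minAreaRect(Q[:,:2].astype(np.float32)); b=cv2.boxPoints(r); e=b[1]-b[0],b[2]-b[1]; L=max(e,key=np.linalg.norm)
    return len(Q),np.round(r[0],1),np.round(r[1],1),round(float(np.arctan2(L[1],L[0])),3),np.median(Q[:,2]).round(1)
print("rim",R(41,50,(380,640,-430,-200)))
print("panel",R(59,70,(380,430,-430,-200)))
print("casstop",R(125,150,(380,520,-430,-200)))
print("floor",R(3,9,(430,640,-380,-230)))
E
python3 drw.py
```

```text
rim (901, array([ 534. , -299.2]), array([206.7, 232.6]), -0.362, np.float64(44.1))
panel (1185, array([ 408.7, -305.7]), array([200.8,  20.6]), 1.373, np.float64(62.9))
casstop (2499, array([ 456. , -296.3]), array([258.7,  52.8]), 1.356, np.float64(137.6))
floor (6753, array([ 519.4, -305.5]), array([181. , 214.8]), -0.618, np.float64(5.8))
```

```bash
cat > drw2.py <<'E'
from fit import *
from scipy.optimize import minimize
import sys
def fitdrawer(P):
    def sel(z0,z1,bx):
        return P[(P[...,2]>z0)&(P[...,2]<z1)&(P[...,0]>bx[0])&(P[...,0]<bx[1])&(P[...,1]>bx[2])&(P[...,1]<bx[3])][:,:2]
    A=sel(43,48.5,(425,680,-430,-190)); B=sel(61,67,(370,445,-430,-190))
    def loc(Q,t):
        c,s=np.cos(t[2]),np.sin(t[2]); d=Q-t[:2]; return np.c_[d[:,0]*c+d[:,1]*s,-d[:,0]*s+d[:,1]*c]
    def f(t):
        a=loc(A,t); x,y=abs(a[:,0]),abs(a[:,1])
        # distance to rim centreline rectangle (96.5 x 76.5)
        dx=np.maximum(x-96.5,0);dy=np.maximum(y-76.5,0)
        d=np.where((x<96.5)&(y<76.5),np.minimum(96.5-x,76.5-y),np.hypot(dx,dy))
        s1=np.exp(-d**2/18).sum()
        b=loc(B,t); bx=np.maximum(abs(b[:,0]+110.5)-11.5,0);by=np.maximum(abs(b[:,1])-88,0)
        return -s1-.3*np.exp(-(bx**2+by**2)/18).sum()
    best=None
    for yaw in np.arange(-.35,.36,.05):
      for x in range(500,541,10):
        for y in range(-330,-289,10):
            v=f((x,y,yaw)); 
            if best is None or v<best[0]: best=(v,(x,y,yaw))
    r=minimize(f,best[1],method="Nelder-Mead",options=dict(initial_simplex=np.array(best[1])+np.array([[0,0,0],[5,0,0],[0,5,0],[0,0,.04]])))
    return r.x,r.fun,len(A),len(B)
if __name__=="__main__":
    c=load();P=wcloud(c)
    t,v,na,nb=fitdrawer(P); print("drawer",t.round(3),v,na,nb)
    cs,s=np.cos(t[2]),np.sin(t[2])
    D=np.stack([(P[...,0]-t[0])*cs+(P[...,1]-t[1])*s,-(P[...,0]-t[0])*s+(P[...,1]-t[1])*cs,P[...,2]],-1)
    m=(abs(D[...,0]+60)<50)&(abs(D[...,1])<90)
    for z0,z1 in ((133,143),(80,130)):
        Q=D[m&(D[...,2]>z0)&(D[...,2]<z1)]
        r=cv2.minAreaRect(Q[:,:2].astype(np.float32)); print(z0,len(Q),np.round(r[0],1),np.round(r[1],1),r[2],np.percentile(Q,[1,50,99],axis=0).round(1).tolist())
E
python3 drw2.py
```

```text
drawer [ 5.15981e+02 -3.17151e+02 -2.22000e-01] -1036.1934713599019 906 1047
133 2438 [-67.7 -11.9] [86.9 45.9] 88.38473510742188 [[-89.7, -53.9, 135.4], [-67.6, -8.9, 137.7], [-45.3, 30.8, 139.6]]
80 339 [-66.8  30.8] [ 2.1 44.5] 88.13438415527344 [[-88.5, 29.5, 80.6], [-66.7, 30.8, 107.2], [-45.1, 31.9, 129.1]]
```

{"op": "jog_arm", "data": {"moves": [{"offset": [-1, -1.2, -1], "delta_rot": [0, 0, -0.149], "hand": -1}, {"offset": [-2, -2.5, -2], "delta_rot": [0, 0, -0.298], "hand": -1}, {"offset": [-3, -3.8, -4], "delta_rot": [0, 0, -0.447], "hand": -1}, {"offset": [-4, -5, -6], "delta_rot": [0, 0, -0.596], "hand": -1}, {"offset": [-5, -6.3, -8], "delta_rot": [0, 0, -0.745], "hand": -1}, {"offset": [-6.5, -7.6, -10], "delta_rot": [0, 0, -0.894], "hand": -1}, {"offset": [-8, -9, -12], "delta_rot": [0, 0, -1.043], "hand": -1}, {"offset": [-9, -10.3, -14], "delta_rot": [0, 0, -1.192], "hand": -1}, {"offset": [-10, -11.6, -14], "delta_rot": [0, 0, -1.341], "hand": -1}, {"offset": [-10.5, -12.6, -14], "delta_rot": [0, 0, -1.49], "hand": -1}]}}

```text
time_s: 5.05
eef_pos: [445.9, -311.4, 230.7]
eef_rot: [-2.41, -2.013, -0.001]
contact_force: [0.6, 0.0, 1.1]
opening: 85.1
finger_force: 0.0
```

{"op": "jog_arm", "data": {"moves": [{"offset": [0, 0, 0], "delta_rot": [0, 0, -0.048], "hand": -1}, {"offset": [0, 0, 0], "delta_rot": [0, 0, -0.048], "hand": -1}, {"offset": [0, 0, 0], "delta_rot": [0, 0, -0.048], "hand": -1}]}}

```text
time_s: 5.35
eef_pos: [446.8, -311.4, 231.2]
eef_rot: [-2.45, -1.966, -0.001]
contact_force: [-0.2, 0.4, -0.1]
opening: 85.9
finger_force: 0.0
```

```bash
python3 w.py w3; python3 drw2.py; python3 -c "
from h import *
from scipy.spatial.transform import Rotation as R
s=readout.observe(); print(s['joints'],R.from_rotvec(s['eef_rot']).as_matrix()[:,1:])"
```

```text
[ 446.8 -311.4  231.2] [-2.5 -2.  -0. ] 5.35
drawer [ 5.15738e+02 -3.17248e+02 -2.21000e-01] -2033.9743610502119 1728 2230
133 6344 [-67.5 -12.1] [86.5 45.4] 88.2303237915039 [[-89.4, -53.9, 135.9], [-67.4, -8.5, 137.7], [-45.2, 30.5, 139.2]]
80 368 [-66.1  30.6] [ 1.2 44.5] 88.06034851074219 [[-87.9, 29.9, 80.4], [-66.5, 30.9, 108.2], [-44.5, 31.6, 129.3]]
[ 0.01366323  0.48270667  0.78112269  1.80149508 -0.39443934  1.02037506
  0.72966317] [[ 9.76090449e-01  2.93724004e-04]
 [-2.17364717e-01  7.54549997e-04]
 [ 1.22688688e-04 -9.99999672e-01]]
```

{"op": "jog_arm", "data": {"moves": [{"offset": [0, -0.3, -4], "delta_rot": [0, 0, -0.003], "hand": -1}, {"offset": [0, -0.3, -8], "delta_rot": [0, 0, -0.003], "hand": -1}, {"offset": [0, -0.3, -12], "delta_rot": [0, 0, -0.003], "hand": -1}, {"offset": [0, -0.3, -13.6], "delta_rot": [0, 0, -0.003], "hand": -1}, {"offset": [0, -0.3, -13.6], "delta_rot": [0, 0, -0.003], "hand": 0.2}, {"offset": [0, -0.3, -13.6], "delta_rot": [0, 0, -0.003], "hand": 0.2}, {"offset": [0, -0.3, -13.6], "delta_rot": [0, 0, -0.003], "hand": 0.2}, {"offset": [0, -0.3, -13.6], "delta_rot": [0, 0, -0.003], "hand": 0.2}]}}

```text
time_s: 6.2
eef_pos: [446.5, -316.5, 96.8]
eef_rot: [2.456, 1.956, 0.002]
contact_force: [-0.9, 0.7, 6.3]
opening: 44.7
finger_force: 61.3
```

{"op": "jog_arm", "data": {"moves": [{"offset": [0, 0, 0.3], "delta_rot": [0, 0, 0], "hand": 0.2}, {"offset": [0, 0, 0.5], "delta_rot": [0, 0, 0], "hand": 0.2}, {"offset": [-0.2, -0.9, 0.5], "delta_rot": [0, 0, 0], "hand": 0.2}, {"offset": [-0.39, -1.75, 0.5], "delta_rot": [0, 0, 0], "hand": 0.2}, {"offset": [-0.39, -1.75, 0.5], "delta_rot": [0, 0, 0], "hand": 0.2}]}}

```text
time_s: 6.7
eef_pos: [441.5, -334.9, 100.4]
eef_rot: [2.459, 1.955, -0.0]
contact_force: [0.4, -0.3, -2.1]
opening: 44.3
finger_force: 61.6
```

```bash
python3 w.py w4; python3 drw2.py
```

```text
[ 441.5 -334.9  100.4] [ 2.5  2.  -0. ] 6.7
drawer [ 5.15591e+02 -3.17479e+02 -2.21000e-01] -4514.202375738006 4112 4256
133 20487 [-65.8 -20. ] [64.9 73.3] 88.59102630615234 [[-91.8, -49.6, 134.9], [-67.5, -13.9, 141.3], [-43.7, 12.3, 142.6]]
80 2850 [-67.6  -7.1] [39.5 71.8] 89.32965850830078 [[-102.8, -26.5, 80.9], [-67.2, 11.8, 115.5], [-32.6, 12.6, 129.8]]
```

{"op": "jog_arm", "data": {"moves": [{"offset": [0, 0, -0.4], "delta_rot": [0, 0, 0], "hand": 0.2}, {"offset": [0, 0, -0.4], "delta_rot": [0, 0, 0], "hand": -0.5}, {"offset": [0, 0, -0.4], "delta_rot": [0, 0, 0], "hand": -1}, {"offset": [0, 0, 0], "delta_rot": [0, 0, 0], "hand": -1}, {"offset": [0, 0, 4], "delta_rot": [0, 0, 0], "hand": -1}, {"offset": [0, 0, 8], "delta_rot": [0, 0, 0], "hand": -1}, {"offset": [-2, 0.5, 9], "delta_rot": [0, 0, 0], "hand": 1}, {"offset": [-5.4, 1.2, 9], "delta_rot": [0, 0, 0], "hand": 1}, {"offset": [-5.4, 1.2, 9], "delta_rot": [0, 0, 0], "hand": 1}]}}

```text
time_s: 7.65
eef_pos: [384.0, -320.9, 191.1]
eef_rot: [-2.46, -1.952, -0.001]
contact_force: [-0.3, -0.3, 0.8]
opening: 43.8
finger_force: 0.0
```

```bash
python3 w.py w5; python3 drw2.py
```

```text
[ 384.  -320.9  191.1] [-2.5 -2.  -0. ] 7.65
drawer [ 5.15610e+02 -3.17438e+02 -2.22000e-01] -2380.606743035578 1949 3017
133 7300 [-68.4 -30.2] [86.8 45.5] 88.65757751464844 [[-90.6, -70.8, 134.7], [-67.4, -21.5, 137.7], [-46.3, 12.6, 139.2]]
80 1386 [-85.8 -20.3] [96.  39.1] 61.192779541015625 [[-91.9, -69.7, 81.3], [-90.3, -4.4, 109.3], [-46.7, 13.6, 129.7]]
```

{"op": "jog_arm", "data": {"moves": [{"offset": [0.1, 0.2, -4.5], "delta_rot": [0, 0, 0], "hand": 1}, {"offset": [0.1, 0.2, -9], "delta_rot": [0, 0, 0], "hand": 1}, {"offset": [0.1, 0.2, -9], "delta_rot": [0, 0, 0], "hand": 1}, {"offset": [1.5, -0.1, -9], "delta_rot": [0, 0, 0], "hand": 1}, {"offset": [2.5, -0.35, -9], "delta_rot": [0, 0, 0], "hand": 1}, {"offset": [3.5, -0.55, -9], "delta_rot": [0, 0, 0], "hand": 1}, {"offset": [4.5, -0.8, -9], "delta_rot": [0, 0, 0], "hand": 1}, {"offset": [5.5, -1.0, -9], "delta_rot": [0, 0, 0], "hand": 1}, {"offset": [6.5, -1.25, -9], "delta_rot": [0, 0, 0], "hand": 1}, {"offset": [7.2, -1.4, -9], "delta_rot": [0, 0, 0], "hand": 1}]}}

```text
time_s: 8.7
eef_pos: [461.2, -335.6, 100.8]
eef_rot: [2.456, 1.957, 0.0]
contact_force: [0.3, -0.0, 0.6]
opening: -0.4
finger_force: 0.0
```

```bash
cat > cas.py <<'E'
from drw2 import *
def dl(P,t=(515.6,-317.4,-.2215)):
    cs,s=np.cos(t[2]),np.sin(t[2])
    return np.stack([(P[...,0]-t[0])*cs+(P[...,1]-t[1])*s,-(P[...,0]-t[0])*s+(P[...,1]-t[1])*cs,P[...,2]],-1)
if __name__=="__main__":
    c=load();P=wcloud(c);D=dl(P)
    h=cv2.cvtColor(c["image"],cv2.COLOR_RGB2HSV).astype(int)
    m=(abs(D[...,0])<100)&(abs(D[...,1])<80)&(D[...,2]>10)&(h[...,0]>85)&(h[...,0]<115)&(h[...,1]>35)
    Q=D[m]; print(len(Q),np.percentile(Q,[1,50,99],axis=0).round(1).tolist())
    T=Q[(Q[:,2]>44)&(Q[:,2]<70)]
    if len(T)>50:
        r=cv2.minAreaRect(T[:,:2].astype(np.float32)); print("top",np.round(r[0],1),np.round(r[1],1),r[2])
        A=np.c_[T[:,:2],np.ones(len(T))]; print("plane",np.linalg.lstsq(A,T[:,2],rcond=None)[0])
E
python3 w.py w6; python3 cas.py
```

```text
[ 461.2 -335.6  100.8] [2.5 2.  0. ] 8.7
10828 [[-73.7, -71.2, 13.7], [19.6, -33.5, 69.3], [60.2, 6.9, 204.8]]
top [-10.7 -32.1] [104.8  80.2] 1.2550277709960938
plane [3.27642466e-01 5.46440040e-02 6.13196811e+01]
```

{"op": "jog_arm", "data": {"moves": [{"offset": [-1, 0.2, 0], "delta_rot": [0, 0, 0], "hand": 1}, {"offset": [-2.5, 0.5, 2], "delta_rot": [0, 0, 0], "hand": 1}, {"offset": [-4.5, 1, 5], "delta_rot": [0, 0, 0], "hand": 1}, {"offset": [-4.5, 1, 5], "delta_rot": [0, 0, 0], "hand": 1}]}}

```text
time_s: 9.15
eef_pos: [411.8, -326.4, 153.0]
eef_rot: [2.46, 1.951, 0.001]
contact_force: [0.6, 0.4, 0.1]
opening: -0.2
finger_force: 0.0
```

```bash
python3 w.py w7; python3 cas.py
```

```text
[ 411.8 -326.4  153. ] [2.5 2.  0. ] 9.15
883 [[-99.5, -51.0, 10.8], [-80.6, -20.0, 248.2], [26.0, 38.8, 295.3]]
```

View pics/w7.png

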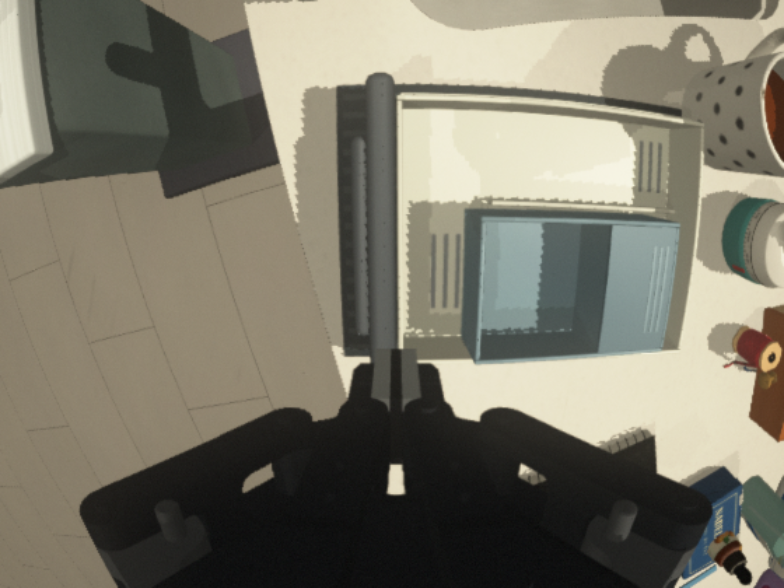

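```bash
cat > cas2.py <<'E'
from cas import *
c=load();D=dl(wcloud(c))
m=(D[...,0]>-60)&(D[...,0]<93)&(D[...,1]>-74)&(D[...,1]<20)&(D[...,2]>47.5)&(D[...,2]<66)
T=D[m]; r=cv2.minAreaRect(T[:,:2].astype(np.float32)); print(len(T),np.round(r[0],1),np.round(r[1],1),r[2])
A=np.c_[T[:,:2],np.ones(len(T))]; k=np.linalg.lstsq(A,T[:,2],rcond=None)[0]; print("plane",k, "z at foot/top",k@[-38,-30,1],k@[93,-30,1])
E
python3 cas2.py
```

```text
6457 [ 12.6 -30.6] [133.7  86.5] 0.007017298601567745
plane [-3.01088896e-02  4.56312717e-03  5.36195087e+01] z at foot/top 54.62675264098768 50.68248809906143
```

{"op": "jog_arm", "data": {"moves": [{"offset": [2.4, -0.4, 0], "delta_rot": [0, 0, 0], "hand": 1}, {"offset": [2.4, -0.4, -4.5], "delta_rot": [0, 0, 0], "hand": 1}, {"offset": [2.4, -0.4, -9], "delta_rot": [0, 0, 0], "hand": 1}, {"offset": [2.4, -0.4, -12], "delta_rot": [0, 0, 0], "hand": 1}, {"offset": [3, -0.5, -12], "delta_rot": [0, 0, 0], "hand": 1}, {"offset": [3.5, -0.65, -12], "delta_rot": [0, 0, 0], "hand": 1}, {"offset": [4, -0.75, -12], "delta_rot": [0, 0, 0], "hand": 1}, {"offset": [4.3, -0.8, -12], "delta_rot": [0, 0, 0], "hand": 1}, {"offset": [4.5, -0.85, -12], "delta_rot": [0, 0, 0], "hand": 1}]}}

```text
time_s: 10.1
eef_pos: [459.9, -334.1, 31.2]
eef_rot: [2.457, 1.957, -0.0]
contact_force: [-7.1, 0.7, -0.7]
opening: -0.0
finger_force: 3.2
```

```bash
python3 w.py w8; python3 cas2.py
```

```text
[ 459.9 -334.1   31.2] [ 2.5  2.  -0. ] 10.1
13199 [ 16.6 -30.9] [ 85.2 153.2] 89.6253890991211
plane [-3.18264720e-02 -1.07828076e-02  5.32748136e+01] z at foot/top 54.80770379455961 50.63843596521331
```

{"op": "jog_arm", "data": {"moves": [{"offset": [0.2, -0.05, 0], "delta_rot": [0, 0, 0], "hand": 1}, {"offset": [0.4, -0.1, 0], "delta_rot": [0, 0, 0], "hand": 1}, {"offset": [0.6, -0.13, 0], "delta_rot": [0, 0, 0], "hand": 1}, {"offset": [0.6, -0.13, 0], "delta_rot": [0, 0, 0], "hand": 1}]}}

```text
time_s: 10.55
eef_pos: [459.9, -334.3, 29.6]
eef_rot: [-2.454, -1.948, 0.007]
contact_force: [-19.9, 2.1, 1.3]
opening: 0.0
finger_force: 9.3
```

```bash
sed -i 's/D\[...,0\]>-60/D[...,0]>-25/' cas2.py; python3 w.py w9; python3 cas2.py
```

```text
[ 459.9 -334.3   29.6] [-2.5 -1.9  0. ] 10.55
11260 [ 34.  -31.2] [ 85.3 118.2] 89.767333984375
plane [-5.84337740e-03 -1.77952526e-03  5.14759054e+01] z at foot/top 51.75133953207793 50.985857092309885
```

{"op": "jog_arm", "data": {"moves": [{"offset": [-1, 0.2, 0.5], "delta_rot": [0, 0, 0], "hand": 1}, {"offset": [-1, 0.2, 5], "delta_rot": [0, 0, 0], "hand": -1}, {"offset": [-1, 0.2, 10], "delta_rot": [0, 0, 0], "hand": -1}, {"offset": [-1, 0.2, 15], "delta_rot": [0, 0, 0], "hand": -1}, {"offset": [-1, 0.2, 20], "delta_rot": [0, 0, 0], "hand": -1}, {"offset": [-1, 2, 23], "delta_rot": [0, 0, 0], "hand": -1}]}}

```text
time_s: 11.2
eef_pos: [456.2, -318.1, 265.3]
eef_rot: [2.455, 1.949, 0.003]
contact_force: [0.3, -0.0, -0.3]
opening: 72.5
finger_force: 0.0
```

```bash
sed -i 's/D\[...,0\]>-25/D[...,0]>-60/' cas2.py; python3 w.py w10; python3 cas2.py; python3 drw2.py | head -1
```

```text
[ 456.2 -318.1  265.3] [2.5 1.9 0. ] 11.2
3425 [ 28. -31.] [129.9  85.9] 0.028745124116539955
plane [ 5.80527213e-03 -1.14936153e-04  5.03296217e+01] z at foot/top 50.112469445781315 50.87296009479129
drawer [ 5.16011e+02 -3.17296e+02 -2.22000e-01] -1646.0543609285323 1590 1845Traceback (most recent call last):
  File "drw2.py", line 34, in <module>
    r=cv2.minAreaRect(Q[:,:2].astype(np.float32)); print(z0,len(Q),np.round(r[0],1),np.round(r[1],1),r[2],np.percentile(Q,[1,50,99],axis=0).round(1).tolist())
                                                                                                          ~~~~~~~~~~~~~^^^^^^^^^^^^^^^^^^^^
    return _quantile_unchecked(
        a, q, axis, out, overwrite_input, method, keepdims, weights)
    return _ureduce(a,
                    func=_quantile_ureduce_func,
    ...<5 lines>...
                    overwrite_input=overwrite_input,
                    method=method)
    r = func(a, **kwargs)
    result = _quantile(arr,
                       quantiles=q,
    ...<2 lines>...
                       out=out,
                       weights=wgt)
    slices_having_nans = np.isnan(arr[-1, ...])
                                  ~~~^^^^^^^^^
IndexError: index -1 is out of bounds for axis 0 with size 0
```

{"op": "jog_arm", "data": {"moves": [{"offset": [1, 5, 1], "delta_rot": [0, 0, -0.01], "hand": -1}, {"offset": [2, 10, 2], "delta_rot": [0, 0, -0.03], "hand": -1}, {"offset": [3, 15, 2], "delta_rot": [0, 0, -0.03], "hand": -1}, {"offset": [4, 20, 2], "delta_rot": [0, 0, -0.03], "hand": -1}, {"offset": [4, 25, 2], "delta_rot": [0, 0, -0.03], "hand": -1}, {"offset": [4, 30, 2], "delta_rot": [0, 0, -0.03], "hand": -1}, {"offset": [4, 35, 2], "delta_rot": [0, 0, -0.03], "hand": -1}, {"offset": [3, 40, 2], "delta_rot": [0, 0, -0.03], "hand": -1}, {"offset": [1, 44.5, 2], "delta_rot": [0, 0, -0.03], "hand": -1}, {"offset": [0, 49, 2], "delta_rot": [0, 0, -0.03], "hand": -1}]}}

```text
time_s: 12.25
eef_pos: [455.2, 174.9, 281.0]
eef_rot: [-2.486, -1.919, -0.003]
contact_force: [1.0, 0.2, -0.5]
opening: 85.4
finger_force: 0.0
```

{"op": "jog_arm", "data": {"moves": [{"offset": [-2, 4.5, 0], "delta_rot": [0, 0, 0], "hand": -1}, {"offset": [-4, 9, 0], "delta_rot": [0, 0, 0], "hand": -1}, {"offset": [-5, 13.5, -1], "delta_rot": [0, 0, 0], "hand": -1}, {"offset": [-5.6, 18.3, -3], "delta_rot": [0, 0, 0], "hand": -1}, {"offset": [-5.6, 18.3, -5], "delta_rot": [0, 0, 0], "hand": -1}]}}

```text
time_s: 12.75
eef_pos: [398.1, 363.8, 229.8]
eef_rot: [-2.475, -1.93, -0.005]
contact_force: [0.3, 0.0, -0.1]
opening: 85.2
finger_force: 0.0
```

```bash
python3 w.py w11; cat > ins.py <<'E'
from fit import *
from scipy.spatial.transform import Rotation as R
c=load();P=wcloud(c)
for n,a in (("cup bar",("blue",72,85,(340,460,260,480))),("cup deck",("blue",40,56,(340,470,250,490))),("cov bar",("orange",66,85,(360,460,90,200))),("cov deck",("orange",38,54,(360,460,90,200)))):
    try: print(n,bar(c,P,*a))
    except Exception as e: print(n,"none")
s=readout.observe(); M=R.from_rotvec(s["eef_rot"]).as_matrix(); print("toolY",np.arctan2(M[1,1],M[0,1]),s["joints"].round(2) if hasattr(s["joints"],"round") else s["joints"])
E
python3 ins.py
```

```text
[398.1 363.8 229.8] [-2.5 -1.9 -0. ] 12.75
cup bar (849, array([399.6, 358.5]), array([62.6, 12.3]), np.float32(1.322), np.float64(77.3))
cup deck (5705, array([408.9, 363.4]), array([184.2,  77.8]), np.float32(1.297), np.float64(49.6))
cov bar (0, array([0., 0.]), array([0., 0.]), np.float32(0.0), np.float64(nan))
cov deck (817, array([420.6, 158.3]), array([52.5, 54.1]), np.float32(-0.476), np.float64(45.5))
toolY -0.249028220685143 [-1.36  0.49  0.83  1.83 -0.42  1.01 -0.61]
  return _methods._mean(a, axis=axis, dtype=dtype,
  ret = ret.dtype.type(ret / rcount)
```

{"op": "jog_arm", "data": {"moves": [{"offset": [0.1, -0.5, -4.5], "delta_rot": [0, 0, -0.005], "hand": -1}, {"offset": [0.1, -0.5, -9], "delta_rot": [0, 0, -0.005], "hand": -1}, {"offset": [0.1, -0.5, -13.5], "delta_rot": [0, 0, -0.005], "hand": -1}, {"offset": [0.1, -0.5, -16.5], "delta_rot": [0, 0, -0.005], "hand": -1}, {"offset": [0.1, -0.5, -17.5], "delta_rot": [0, 0, -0.005], "hand": -0.2}, {"offset": [0.1, -0.5, -17.5], "delta_rot": [0, 0, -0.005], "hand": 1}, {"offset": [0.1, -0.5, -17.5], "delta_rot": [0, 0, -0.005], "hand": 1}, {"offset": [0.1, -0.5, -17.5], "delta_rot": [0, 0, -0.005], "hand": 1}, {"offset": [0.1, -0.5, -17.5], "delta_rot": [0, 0, -0.005], "hand": 1}, {"offset": [0.1, -0.5, -17.5], "delta_rot": [0, 0, -0.005], "hand": 1}]}}

```text
time_s: 13.8
eef_pos: [401.4, 351.5, 56.0]
eef_rot: [-2.491, -1.914, -0.002]
contact_force: [-0.1, -0.9, -1.4]
opening: 10.9
finger_force: 62.8
```

{"op": "jog_arm", "data": {"moves": [{"offset": [0, 0, 3], "delta_rot": [0, 0, 0], "hand": 1}, {"offset": [0, 0, 7], "delta_rot": [0, 0, 0], "hand": 1}, {"offset": [0, 0, 12], "delta_rot": [0, 0, 0], "hand": 1}, {"offset": [0, 0, 17], "delta_rot": [0, 0, -0.05], "hand": 1}, {"offset": [2, -3, 20], "delta_rot": [0, 0, -0.15], "hand": 1}, {"offset": [4, -6, 23], "delta_rot": [0, 0, -0.25], "hand": 1}, {"offset": [6, -10, 24], "delta_rot": [0, 0, -0.35], "hand": 1}, {"offset": [8, -14, 24], "delta_rot": [0, 0, -0.45], "hand": 1}, {"offset": [10, -18, 24], "delta_rot": [0, 0, -0.55], "hand": 1}, {"offset": [11, -22, 24], "delta_rot": [0, 0, -0.65], "hand": 1}]}}

```text
time_s: 14.8
eef_pos: [512.2, 129.4, 295.6]
eef_rot: [2.974, 1.012, 0.002]
contact_force: [0.7, 0.6, -1.4]
opening: 11.0
finger_force: 62.8
```

{"op": "jog_arm", "data": {"moves": [{"offset": [1, -4, 0], "delta_rot": [0, 0, -0.1], "hand": 1}, {"offset": [1, -8, 0], "delta_rot": [0, 0, -0.2], "hand": 1}, {"offset": [1, -12, 0], "delta_rot": [0, 0, -0.3], "hand": 1}, {"offset": [1, -16, 0], "delta_rot": [0, 0, -0.4], "hand": 1}, {"offset": [1, -20, 0], "delta_rot": [0, 0, -0.5], "hand": 1}, {"offset": [1, -24, 0], "delta_rot": [0, 0, -0.6], "hand": 1}, {"offset": [1, -28, 0], "delta_rot": [0, 0, -0.7], "hand": 1}, {"offset": [0.5, -32, 0], "delta_rot": [0, 0, -0.8], "hand": 1}, {"offset": [0, -36, 0], "delta_rot": [0, 0, -0.887], "hand": 1}, {"offset": [0, -40, 0], "delta_rot": [0, 0, -0.887], "hand": 1}]}}

```text
time_s: 15.8
eef_pos: [510.4, -270.3, 295.2]
eef_rot: [-3.12, 0.362, 0.001]
contact_force: [0.7, 0.7, -1.6]
opening: 10.9
finger_force: 62.8
```

{"op": "jog_arm", "data": {"moves": [{"offset": [0, -0.5, -3], "delta_rot": [0, 0, 0], "hand": 1}, {"offset": [0, -0.5, -7], "delta_rot": [0, 0, 0], "hand": 1}, {"offset": [0, -0.5, -11], "delta_rot": [0, 0, 0], "hand": 1}, {"offset": [0, -0.5, -14], "delta_rot": [0, 0, 0], "hand": 1}, {"offset": [0, -0.5, -14], "delta_rot": [0, 0, 0], "hand": 1}, {"offset": [0, -0.5, -14], "delta_rot": [0, 0, 0], "hand": 1}]}}

```text
time_s: 16.4
eef_pos: [511.2, -274.3, 156.1]
eef_rot: [3.121, -0.357, -0.0]
contact_force: [0.4, 0.1, -1.7]
opening: 10.6
finger_force: 62.7
```

```bash
python3 w.py w12; python3 ins.py|tail -1; python3 drw2.py 2>/dev/null| head -1
```

```text
[ 511.2 -274.3  156.1] [ 3.1 -0.4 -0. ] 16.4
toolY -1.7981318788603602 [-0.17  0.74  1.03  1.81 -0.74  1.03 -0.65]
drawer [ 5.16227e+02 -3.15399e+02 -2.15000e-01] -654.4610451657762 1007 88
  return _methods._mean(a, axis=axis, dtype=dtype,
  ret = ret.dtype.type(ret / rcount)
```

View pics/w12.png

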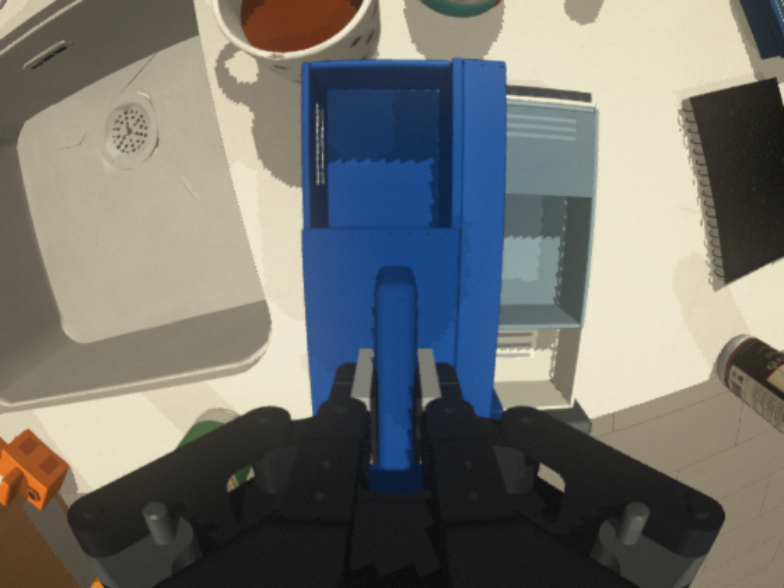

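```bash
cat > cupfit.py <<'E'
from cas import *
c=load(); P=wcloud(c); D=dl(P,(516.0,-317.3,-.2215))
b=hue(c,"blue")&(D[...,0]>-20)&(D[...,0]<120)
z=D[b][:,2]; h,e=np.histogram(z,np.arange(0,200,2)); zt=e[h.argmax()]+1; print("deck z",zt)
Q=D[b&(abs(D[...,2]-zt)<4)]
print("n",len(Q),"x far",np.percentile(Q[:,0],99.5),"y",np.percentile(Q[:,1],[.5,99.5]))
for x in (0,30,60,85):
    q=Q[abs(Q[:,0]-x)<4]; print(x,len(q),np.percentile(q[:,1],[1,99]).round(1) if len(q) else "")
B=D[hue(c,"blue")&(D[...,2]>zt+22)&(D[...,2]<zt+33)&(abs(D[...,0])<60)]; 
if len(B): r=cv2.minAreaRect(B[:,:2].astype(np.float32)); print("bar",np.round(r[0],1),np.round(r[1],1),r[2],np.percentile(B,[1,99],axis=0))
E
python3 cupfit.py
```

```text
deck z 151
n 16268 x far 91.30134801282566 y [ 5.30738582 71.63295591]
0 1582 [ 6.1 71.5]
30 2402 [ 5.8 71.1]
60 667 [ 5.2 70.2]
85 637 [ 5.3 71. ]
bar [-7.  34.8] [64.  25.2] 0.7553246021270752 [[-36.8974182   35.19634762 174.12950303]
 [ 24.36863218  47.10550041 180.07100724]]
```

{"op": "jog_arm", "data": {"moves": [{"offset": [0.06, 0.05, -2], "delta_rot": [0, 0, 0.006], "hand": 1}, {"offset": [0.06, 0.05, -4], "delta_rot": [0, 0, 0.006], "hand": 1}, {"offset": [0.06, 0.05, -5], "delta_rot": [0, 0, 0.006], "hand": 1}, {"offset": [0.06, 0.05, -5], "delta_rot": [0, 0, 0.006], "hand": 1}, {"offset": [0.06, 0.05, -5], "delta_rot": [0, 0, 0.006], "hand": 1}]}}

```text
time_s: 16.95
eef_pos: [512.4, -274.0, 106.6]
eef_rot: [3.122, -0.347, 0.002]
contact_force: [0.2, -0.0, -1.8]
opening: 10.9
finger_force: 62.8
```

```bash
python3 w.py w13; python3 cupfit.py; python3 ins.py 2>/dev/null|tail -1
```

```text
[ 512.4 -274.   106.6] [ 3.1 -0.3  0. ] 16.95
deck z 101
n 16661 x far 92.75613549170431 y [ 6.11838952 72.45928482]
0 1566 [ 6.5 72. ]
30 2399 [ 6.6 71.9]
60 723 [ 6.1 72.7]
85 674 [ 6.3 72.5]
bar [-5.7 35.4] [63.4 25.1] 1.1508923768997192 [[-35.76683125  35.73736718 124.65662299]
 [ 25.44000669  47.67838927 130.53093822]]
toolY -1.792080801043888 [-0.14  0.79  0.96  1.86 -0.81  0.94 -0.59]
```

{"op": "jog_arm", "data": {"moves": [{"offset": [-0.05, -0.01, -1.5], "delta_rot": [0, 0, 0], "hand": 1}, {"offset": [-0.05, -0.01, -2.8], "delta_rot": [0, 0, 0], "hand": 1}, {"offset": [-0.05, -0.01, -3.5], "delta_rot": [0, 0, 0], "hand": 1}, {"offset": [-0.05, -0.01, -4], "delta_rot": [0, 0, 0], "hand": 1}, {"offset": [-0.05, -0.01, -4.3], "delta_rot": [0, 0, 0], "hand": 1}, {"offset": [-0.05, -0.01, -4.5], "delta_rot": [0, 0, 0], "hand": 1}, {"offset": [-0.05, -0.01, -4.5], "delta_rot": [0, 0, 0], "hand": 1}]}}

```text
time_s: 17.7
eef_pos: [510.9, -273.6, 61.0]
eef_rot: [-3.122, 0.348, -0.0]
contact_force: [-4.6, 3.4, 7.2]
opening: 10.9
finger_force: 64.1
```

```bash
python3 w.py w14; python3 cupfit.py
```

```text
[ 510.9 -273.6   61. ] [-3.1  0.3 -0. ] 17.7
deck z 55
n 17428 x far 91.93740538160922 y [ 6.18663476 72.72450316]
0 1575 [ 6.5 72. ]
30 2420 [ 6.7 71.9]
60 758 [ 6.4 72.7]
85 727 [ 6.7 73.1]
bar [-7.4 35.5] [63.8 25.3] 1.3689720630645752 [[-37.66607012  35.98336044  78.8929786 ]
 [ 23.88721185  47.96988942  85.11337574]]
```

{"op": "jog_arm", "data": {"moves": [{"offset": [0, 0, 0], "delta_rot": [0, 0, 0], "hand": 0.3}, {"offset": [0, 0, 0], "delta_rot": [0, 0, 0], "hand": -0.2}, {"offset": [0, 0, 1], "delta_rot": [0, 0, 0], "hand": -0.2}, {"offset": [0, 0, 5], "delta_rot": [0, 0, 0], "hand": -0.2}, {"offset": [0, 0, 10], "delta_rot": [0, 0, 0], "hand": -0.2}, {"offset": [0, 0, 15], "delta_rot": [0, 0, 0], "hand": -0.2}, {"offset": [0, 0, 20], "delta_rot": [0, 0, 0], "hand": -1}]}}

```text
time_s: 18.45
eef_pos: [510.8, -273.7, 263.0]
eef_rot: [3.121, -0.348, -0.0]
contact_force: [1.0, -0.5, 0.0]
opening: 64.0
finger_force: 0.0
```

```bash
python3 w.py w15; python3 cupfit.py; python3 drw2.py 2>/dev/null|head -1
```

```text
[ 510.8 -273.7  263. ] [ 3.1 -0.3 -0. ] 18.45
deck z 55
n 3601 x far 92.02900455124218 y [ 6.56486514 72.59781509]
0 337 [ 7.2 72.5]
30 457 [ 6.6 72. ]
60 151 [ 6.9 72.1]
85 141 [ 7.  72.6]
bar [-7.5 42. ] [12.4 62.7] 89.91085815429688 [[-38.23057266  35.8089933   78.36039847]
 [ 23.22121612  48.16923348  85.03935668]]
drawer [ 5.15983e+02 -3.17478e+02 -2.22000e-01] -1543.8858553315738 1737 1230
```

{"op": "jog_arm", "data": {"moves": [{"offset": [0, 4, 2], "delta_rot": [0, 0, -0.07], "hand": -1}, {"offset": [0, 8, 3], "delta_rot": [0, 0, -0.14], "hand": -1}, {"offset": [-1, 12, 3], "delta_rot": [0, 0, -0.21], "hand": -1}, {"offset": [-2, 16, 3], "delta_rot": [0, 0, -0.28], "hand": -1}, {"offset": [-3, 20, 3], "delta_rot": [0, 0, -0.35], "hand": -1}, {"offset": [-4.5, 24, 3], "delta_rot": [0, 0, -0.42], "hand": -1}, {"offset": [-6, 28, 3], "delta_rot": [0, 0, -0.49], "hand": -1}, {"offset": [-7.5, 32, 2], "delta_rot": [0, 0, -0.56], "hand": -1}, {"offset": [-9, 36, 1], "delta_rot": [0, 0, -0.63], "hand": -1}, {"offset": [-10.5, 41, 0], "delta_rot": [0, 0, -0.696], "hand": -1}]}}

```text
time_s: 19.5
eef_pos: [406.5, 134.4, 261.3]
eef_rot: [-2.813, 1.396, -0.001]
contact_force: [1.9, 0.7, 0.9]
opening: 85.5
finger_force: 0.0
```

{"op": "jog_arm", "data": {"moves": [{"offset": [0, 0, -4], "delta_rot": [0, 0, 0], "hand": -1}, {"offset": [0, 0, -4], "delta_rot": [0, 0, 0], "hand": -1}, {"offset": [0, 0, -4], "delta_rot": [0, 0, 0], "hand": -1}]}}

```text
time_s: 19.8
eef_pos: [407.4, 132.4, 221.9]
eef_rot: [2.816, -1.393, 0.0]
contact_force: [0.8, -1.2, 0.2]
opening: 85.1
finger_force: 0.0
```

```bash
python3 w.py w16; python3 ins.py 2>/dev/null|tail -3
```

```text
[407.4 132.4 221.9] [ 2.8 -1.4  0. ] 19.8
cov bar (594, array([406.9, 135.6]), array([12.3, 42.1]), np.float32(-0.919), np.float64(73.2))
cov deck (2579, array([413.3, 141.1]), array([86.8, 45.3]), np.float32(0.668), np.float64(45.7))
toolY -2.490903125678932 [-1.3   0.64  1.47  2.08 -0.72  1.11 -1.97]
```

{"op": "jog_arm", "data": {"moves": [{"offset": [0, 0.2, -4], "delta_rot": [0, 0, 0.005], "hand": -1}, {"offset": [0, 0.2, -8], "delta_rot": [0, 0, 0.005], "hand": -1}, {"offset": [0, 0.2, -12], "delta_rot": [0, 0, 0.005], "hand": -1}, {"offset": [0, 0.2, -15.5], "delta_rot": [0, 0, 0.005], "hand": -1}, {"offset": [0, 0.2, -17], "delta_rot": [0, 0, 0.005], "hand": -1}, {"offset": [0, 0.2, -17], "delta_rot": [0, 0, 0.005], "hand": -1}]}}

```text
time_s: 20.45
eef_pos: [408.5, 134.3, 51.1]
eef_rot: [-2.817, 1.388, 0.001]
contact_force: [0.4, 0.3, 0.1]
opening: 85.1
finger_force: 0.0
```

```bash
python3 ins.py 2>/dev/null|tail -1
```

```text
toolY -2.4862090744897625 [-1.01  0.74  0.96  2.28 -1.08  0.68 -1.73]
```

{"op": "jog_arm", "data": {"moves": [{"offset": [-0.1, 0.1, 0], "delta_rot": [0, 0, 0], "hand": 0}, {"offset": [-0.1, 0.1, 0], "delta_rot": [0, 0, 0], "hand": 1}, {"offset": [-0.1, 0.1, 0], "delta_rot": [0, 0, 0], "hand": 1}, {"offset": [-0.1, 0.1, 0], "delta_rot": [0, 0, 0], "hand": 1}, {"offset": [-0.1, 0.1, 0], "delta_rot": [0, 0, 0], "hand": 1}, {"offset": [-0.1, 0.1, 0], "delta_rot": [0, 0, 0], "hand": 1}]}}

```text
time_s: 21.05
eef_pos: [406.4, 136.6, 51.1]
eef_rot: [-2.82, 1.383, -0.0]
contact_force: [-0.3, -0.3, 5.2]
opening: 10.8
finger_force: 62.5
```

{"op": "jog_arm", "data": {"moves": [{"offset": [0, 0, 3], "delta_rot": [0, 0, 0], "hand": 1}, {"offset": [0, 0, 7], "delta_rot": [0, 0, 0], "hand": 1}, {"offset": [0, 0, 12], "delta_rot": [0, 0, 0], "hand": 1}, {"offset": [0, 0, 17], "delta_rot": [0, 0, 0.05], "hand": 1}, {"offset": [2, 0, 21], "delta_rot": [0, 0, 0.1], "hand": 1}, {"offset": [5, -2, 24], "delta_rot": [0, 0, 0.2], "hand": 1}, {"offset": [8, -5, 24], "delta_rot": [0, 0, 0.3], "hand": 1}, {"offset": [10, -9, 24], "delta_rot": [0, 0, 0.4], "hand": 1}, {"offset": [11, -13, 24], "delta_rot": [0, 0, 0.5], "hand": 1}, {"offset": [11, -17, 24], "delta_rot": [0, 0, 0.6], "hand": 1}]}}

```text
time_s: 22.05
eef_pos: [517.0, -35.1, 290.6]
eef_rot: [3.104, -0.481, 0.0]
contact_force: [1.6, -1.3, -1.2]
opening: 10.5
finger_force: 61.7
```

{"op": "jog_arm", "data": {"moves": [{"offset": [0, -4.5, 0], "delta_rot": [0, 0, 0.086], "hand": 1}, {"offset": [-1, -9, 0], "delta_rot": [0, 0, 0.086], "hand": 1}, {"offset": [-2, -13.5, 0], "delta_rot": [0, 0, 0.086], "hand": 1}, {"offset": [-3, -18, 0], "delta_rot": [0, 0, 0.086], "hand": 1}, {"offset": [-4.5, -22.5, 0], "delta_rot": [0, 0, 0.086], "hand": 1}, {"offset": [-6, -26.5, 0], "delta_rot": [0, 0, 0.086], "hand": 1}, {"offset": [-7.7, -30.3, -3], "delta_rot": [0, 0, 0.086], "hand": 1}, {"offset": [-7.7, -30.3, -8], "delta_rot": [0, 0, 0.086], "hand": 1}, {"offset": [-7.7, -30.3, -13], "delta_rot": [0, 0, 0.086], "hand": 1}, {"offset": [-7.7, -30.3, -13], "delta_rot": [0, 0, 0.086], "hand": 1}]}}

```text
time_s: 23.05
eef_pos: [436.6, -333.7, 155.8]
eef_rot: [-3.116, 0.355, 0.014]
contact_force: [0.2, 0.7, -0.7]
opening: 10.4
finger_force: 61.6
```

```bash
python3 w.py w17; python3 ins.py 2>/dev/null|tail -1; cat > covfit.py <<'E'
from cas import *
c=load(); P=wcloud(c); D=dl(P,(516.0,-317.4,-.2215))
o=hue(c,"orange")&(abs(D[...,0]+70)<70)&(abs(D[...,1]+30)<80)
z=D[o][:,2]; h,e=np.histogram(z,np.arange(0,230,2)); zt=e[h.argmax()]+1; print("deck z",zt)
Q=D[o&(abs(D[...,2]-zt)<4)]; print(len(Q),np.percentile(Q,[.7,99.3],axis=0).round(1))
T=Q[Q[:,1]>-5]; print("tongue",len(T),np.percentile(T,[1,99],axis=0).round(1) if len(T) else "")
b=hue(c,"blue"); B=D[b&(D[...,2]>40)&(D[...,2]<60)&(D[...,0]>-100)&(D[...,0]<-40)]; print("cup foot",len(B),np.percentile(B,[1,99],axis=0).round(1) if len(B) else "")
E
python3 covfit.py
```

```text
[ 436.6 -333.7  155.8] [-3.1  0.4  0. ] 23.05
toolY -1.797779180023635 [ 0.05  0.61  0.83  1.87 -0.56  0.91 -0.64]
deck z 151
6643 [[-91.3 -67.7 147.5]
 [-49.7  18.  154.7]]
tongue 1625 [[-82.   -4.8 147.5]
 [-62.6  18.6 152. ]]
cup foot 1285 [[-91.9  -5.3  42.4]
 [-40.2  71.7  56.9]]
```

View pics/w17.png

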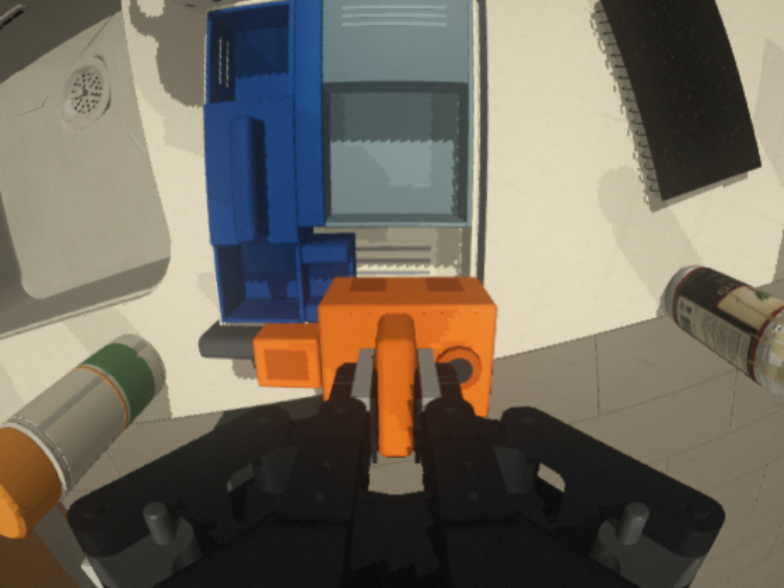

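{"op": "jog_arm", "data": {"moves": [{"offset": [0, 0, -1], "delta_rot": [0, 0, 0.0], "hand": 1}, {"offset": [0, 0, -2], "delta_rot": [0, 0, 0.0], "hand": 1}, {"offset": [0, 0, -2], "delta_rot": [0, 0, 0.0], "hand": 1}, {"offset": [0, 0, -2], "delta_rot": [0, 0, 0.0], "hand": 1}, {"offset": [0, 0, -2], "delta_rot": [0, 0, 0.0], "hand": 1}]}}

```text
time_s: 23.6
eef_pos: [439.7, -336.6, 141.6]
eef_rot: [3.121, -0.354, 0.002]
contact_force: [-0.2, 0.3, -1.2]
opening: 10.8
finger_force: 61.7
```

```bash
python3 w.py w18; python3 ins.py 2>/dev/null|tail -1; python3 covfit.py
```

```text
[ 439.7 -336.6  141.6] [ 3.1 -0.4  0. ] 23.6
toolY -1.7967324431046012 [ 0.07  0.63  0.81  1.89 -0.59  0.87 -0.62]
deck z 137
6667 [[-87.8 -69.9 133.5]
 [-46.   16.  140.7]]
tongue 1464 [[-78.5  -4.7 133.6]
 [-59.   16.5 137.6]]
cup foot 1187 [[-91.6  -5.   41.3]
 [-40.3  72.   56.9]]
```

{"op": "jog_arm", "data": {"moves": [{"offset": [-0.12, -0.16, 0], "delta_rot": [0, 0, 0.004], "hand": 1}, {"offset": [-0.12, -0.16, -2], "delta_rot": [0, 0, 0.004], "hand": 1}, {"offset": [-0.12, -0.16, -4], "delta_rot": [0, 0, 0.004], "hand": 1}, {"offset": [-0.12, -0.16, -4], "delta_rot": [0, 0, 0.004], "hand": 1}, {"offset": [-0.12, -0.16, -4], "delta_rot": [0, 0, 0.004], "hand": 1}, {"offset": [-0.12, -0.16, -4], "delta_rot": [0, 0, 0.004], "hand": 1}]}}

```text
time_s: 24.25
eef_pos: [438.3, -338.7, 101.9]
eef_rot: [3.121, -0.349, 0.002]
contact_force: [0.0, 0.3, -1.4]
opening: 10.8
finger_force: 61.7
```

```bash
python3 w.py w19; python3 ins.py 2>/dev/null|tail -1; python3 covfit.py
```

```text
[ 438.3 -338.7  101.9] [ 3.1 -0.3  0. ] 24.25
toolY -1.7930555982031788 [ 0.11  0.68  0.75  1.93 -0.65  0.79 -0.56]
deck z 97
6665 [[-88.5 -72.2  93.4]
 [-46.8  13.7 100.7]]
tongue 1321 [[-79.5  -4.8  93.6]
 [-59.9  14.3  97.7]]
cup foot 1861 [[-92.   -5.1  40.5]
 [-40.4  72.   56.9]]
```

{"op": "jog_arm", "data": {"moves": [{"offset": [0, 0, -1.5], "delta_rot": [0, 0, 0], "hand": 1}, {"offset": [0, 0, -2.5], "delta_rot": [0, 0, 0], "hand": 1}, {"offset": [0, 0, -3.3], "delta_rot": [0, 0, 0], "hand": 1}, {"offset": [0, 0, -4], "delta_rot": [0, 0, 0], "hand": 1}, {"offset": [0, 0, -4.4], "delta_rot": [0, 0, 0], "hand": 1}, {"offset": [0, 0, -4.6], "delta_rot": [0, 0, 0], "hand": 1}, {"offset": [0, 0, -4.6], "delta_rot": [0, 0, 0], "hand": 1}]}}

```text
time_s: 25.0
eef_pos: [437.9, -338.3, 57.0]
eef_rot: [-3.121, 0.349, -0.003]
contact_force: [-5.7, 7.7, 28.6]
opening: 10.4
finger_force: 66.1
```

```bash
python3 w.py w20; python3 covfit.py
```

```text
[ 437.9 -338.3   57. ] [-3.1  0.3 -0. ] 25.0
deck z 51
6581 [[-88.7 -71.9  47.6]
 [-47.3  14.1  54.6]]
tongue 1390 [[-81.8  -4.8  47.5]
 [-60.4  14.6  53.2]]
cup foot 3970 [[-92.1  -5.   40.6]
 [-40.3  71.9  56.6]]
```

Seated (deck at 52). Release, rise, and check.

{"op": "jog_arm", "data": {"moves": [{"offset": [0, 0, 0.1], "delta_rot": [0, 0, 0], "hand": 0.4}, {"offset": [0, 0, 0.1], "delta_rot": [0, 0, 0], "hand": 0.2}, {"offset": [0, 0, 0.3], "delta_rot": [0, 0, 0], "hand": 0.2}, {"offset": [0, 0, 4], "delta_rot": [0, 0, 0], "hand": 0.2}, {"offset": [0, 0, 9], "delta_rot": [0, 0, 0], "hand": 0.2}, {"offset": [0, 0, 14], "delta_rot": [0, 0, 0], "hand": 0.2}, {"offset": [0, 0, 19], "delta_rot": [0, 0, 0], "hand": 0.2}, {"offset": [0, 6, 22], "delta_rot": [0, 0, 0], "hand": 0.2}, {"offset": [0, 6, 22], "delta_rot": [0, 0, 0], "hand": 0.2}]}}

```text
time_s: 25.95
eef_pos: [438.8, -276.4, 277.0]
eef_rot: [-3.122, 0.347, -0.005]
contact_force: [0.3, 1.1, -0.4]
opening: 34.0
finger_force: 0.0
```

```bash
python3 w.py w21; python3 covfit.py; python3 cupfit.py; cat > chk.py <<'E'
from cas import *
c=load(); D=dl(wcloud(c),(516.0,-317.4,-.2215))
def pl(n,m):
    T=D[m]; A=np.c_[T[:,:2]-T[:,:2].mean(0),np.ones(len(T))]; k=np.linalg.lstsq(A,T[:,2],rcond=None)[0]; print(n,len(T),k.round(4))
b=hue(c,"blue");o=hue(c,"orange")
x,y,z=D[...,0],D[...,1],D[...,2]
pl("cup",b&(abs(z-56)<5)&(x>-40)&(x<95)); pl("cover",o&(abs(z-52)<5)&(x>-95)&(x<-40)&(y<18)&(y>-76))
pl("cass",~b&~o&(abs(z-51)<4)&(x>-38)&(x<92)&(y>-72)&(y<3))
E
python3 chk.py
```

```text
[ 438.8 -276.4  277. ] [-3.1  0.3 -0. ] 25.95
deck z 51
1778 [[-92.8 -71.6  49.2]
 [-47.9  15.   54.6]]
tongue 307 [[-80.3  -4.5  49.4]
 [-60.7  15.   53.9]]
cup foot 897 [[-92.1  -4.2  41. ]
 [-40.8  72.2  56.9]]
deck z 55
n 3339 x far 91.46141843777293 y [ 6.42814901 72.16878217]
0 349 [ 6.4 71.7]
30 414 [ 6.5 71.6]
60 119 [ 6.6 72.2]
85 103 [ 7.5 72.4]
bar [-7.6 42.6] [12.6 63. ] 89.68412780761719 [[-38.9100519   36.3329667   79.2031919 ]
 [ 23.42235543  47.87720151  85.51065589]]
cup 4128 [-8.40000e-03 -1.11000e-02  5.57002e+01]
cover 1865 [-6.50000e-03 -7.70000e-03  5.19709e+01]
cass 2943 [3.3000e-03 1.7000e-03 5.0789e+01]
```

View pics/w21.png

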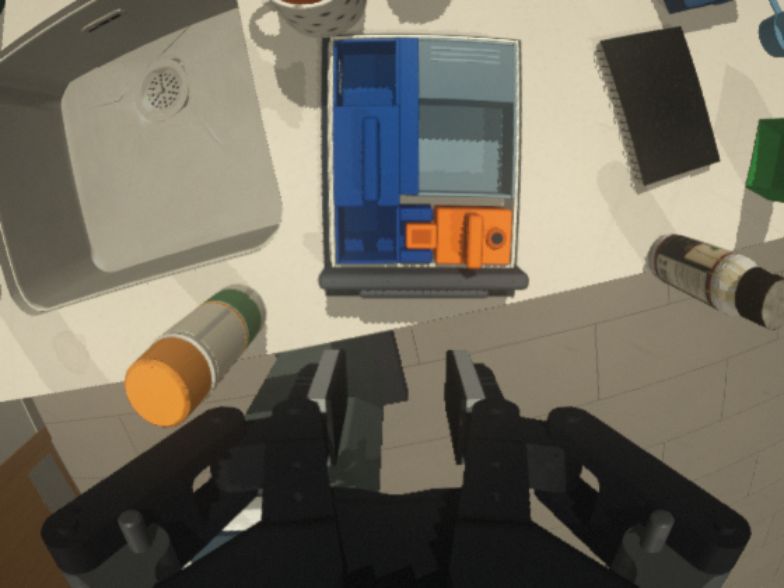

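The picture shows all three parts in the drawer. The cup fills the left side (370,150), the cassette is at (465,120), and the cover is at (470,235) with its tongue in the slot. All heights are nominal and level, and the bystanders are untouched.

```bash
python3 -c "
from plant import env; print(env.sign_off())"
```

```text
the job is handed in; nothing more can be done
None
```

The job is handed in after 26 s: the cassette, cup and cover all measured home and level in the drawer, and the bystanders near it (can, bottle, notebook, mug) looked undisturbed in the last picture.

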